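# Run a drilled plate out over the end of its ledge

### The arm

A 6-joint arm with a two-finger parallel gripper is mounted at the origin on the work surface; the furniture and walls round the work are solid. World frame = base frame: x ahead of the robot, y to its left, z up, the work surface at z = 0. Lengths are in m, angles in rad, forces in N, time in s.
With the tool pointing down it reaches from about 0.25 to 0.775 m from the base axis. Payload 4 kg.
Tool frame: the origin (TCP) lies at the centre of the arm's flange, where the gripper is bolted on; the fingertips stand 199 mm ahead of it and the grasp point (between the pads) lies 180 mm ahead of it (robot.tcp_to_tips is the distance from the TCP to the fingertips, in m); z points along the fingers, y is the line along which they close (so a half turn about z gives the same grasp; the last joint's range is limited). The gripper opens to 94 mm and grips with 3 to 60 N. Pads are 16 mm wide; open, the fingers measure 119 mm over their backs; the gripper's body (75 mm by 177 mm) begins 78 mm behind the grasp point.
Start: joints at [1.039, 0.087, 1.371, -0, 1.684, -0.103], TCP at [0.229, 0.5, 0.405] pointing down, gripper open.
Joint ranges: [-3.1, 3.1], [-0.76, 2.03], [0.27, 2.55], [-1.08, 4.22], [0.17, 2.65], [-2.57, 2.57]. Speed limits (rad/s): [2.79, 2.79, 3.14, 3.14, 3.14, 3.14].

### API

Orientations are given as [roll, pitch, yaw] about the fixed x, y, z axes, in that order (R = Rz(yaw) Ry(pitch) Rx(roll)).
In Python, from bench import telemetry, snapshot, ticket, robot gives the robot as it stands.
- The arm moves only by the tool apply_moves, never from a script. Its argument "moves" is a list that holds one entry, the list of rows, each a list of 5 numbers: the shift along the tool's x, y, z in units of 50 mm (1.0 is 50 mm), then the turn about the tool's z in units of 10 degrees (1.0 is 10 degrees), then the closure, from 0 (fully open) to 1 (shut). A call has 1 to 10 rows; each row is the pose to reach, as a shift and turn from the pose commanded when the call began, along the tool's axes at that moment; what a row does not reach only later rows make up. A row lasts 1/8 s, in which the tool goes at most 62.5 mm and 10.7 degrees, less where a joint would pass 70% of its speed; a pose out of reach is approached as far as the arm can. A call with a gripper value outside its range is refused whole. The fingers move at their own pace and stop on an object; the grip force is fixed at half the most. Time passes only in rows, so rows that repeat a pose let the fingers close. It gives the time, the measured TCP pose, the force, the opening and the grip force at its end, in the units of the state.
- telemetry.get_obs(): the state, without advancing time (a new reading comes with each control period).
- snapshot(name): name is "scene" or "top" or "wrist"; returns a dict with "image" (420x560x3 uint8, red, green, blue), "fovy" (degrees; the focal length in pixels is half the picture's height over the tangent of half this angle, whatever the lens; pixels are square), "cx", "cy" (the principal point, pixels), "D" ([k1, k2, p1, p2, k3] as OpenCV has them; the pictures are not rectified), "R" (3x3) and "t" (3): a world point X has camera coordinates R X + t. Camera axes: x right, y down, z forward; pixel columns grow to the right and rows downward; lengths in m; the calibration is good to about 2 mm. A picture is of the moment at which its call begins. There is no depth.
- ticket.close_job(): hands the job in; it is judged then, once.
The state is a dict: "time": time; "joint_positions": joint angles; "qvel": joint speeds; "joint_torque": joint torques, N m; "tool_pos": TCP position; "ee_rot": TCP orientation; "wrist_force": force on the tool from outside, world axes, zero at the start; "wrist_torque": the same for the moment, N m; "width": finger opening in m; "finger_force": force on a finger pad.
Only numpy, scipy, OpenCV 4.12 (cv2) and the standard library are available. Lean on these libraries where they do the work, as an engineer would, in place of code of your own. Each camera call takes 0.05 s, during which the arm holds its last target. There are 200 camera calls.

### The job

Two flat steel plates lie side by side on the low wooden ledge. With the fingertips, push the plate with the two round holes along its lane, toward the ledge's open end, until about 3 cm of it sticks out past the end of the ledge, so that both holes hang clear; leave it lying flat and take the hand away. Do not pick it up or let it tip, and leave the plain plate, jar and cup where they are.

Things in the scene. Friction and masses are not known exactly. Their poses are not given: they have to be found in the camera images.
- ledge: fixed wooden ledge 240 mm long (x), 156 wide (y), flat top 50 mm above the table. Origin: centre of underside. x points to the open end, at the robot's left. Dark guide strips along x, 5 mm high, 8 wide, at y = -74, 0, +74 mm, make two lanes 66 mm wide, centred at y = -37 and +37 mm. A stop strip 10 mm high, 12 wide closes the lanes at the other end (x = -118 to -106 mm)
- ledge_lip (a point): middle of the top edge of the ledge's open end, at the height of the board top (50 mm above the table), 120 mm from the ledge's origin along its x; same axes as the ledge
- holed_plate: steel plate 110 x 60 x 6 mm, about 0.3 kg, loose and flat in one lane with 3 mm play each side, with two 14 mm through holes at x = +40, y = -16 and +16 mm. Origin: centre of underside; x along its length, toward the open end. At the start its leading end lies 20 to 50 mm inside the open end; behind its trailing end (x = -55 mm) is at least 60 mm of bare board. It tips off at 55 mm of overhang
- plate_end (a point): middle of the lower edge of the holed plate's leading end, 55 mm from its origin along its x
- plain_plate: steel plate 110 x 60 x 6 mm, about 0.3 kg, loose and flat in the other lane with 3 mm play each side, without holes; to be left alone. Origin: centre of its underside
- glass_jar: small glass jar, 62 mm across, 82 mm tall, upright on the table to the right of the ledge; leave alone. Origin: centre of its underside
- bamboo_cup: bamboo cup, 66 mm across, 95 mm tall, upright on the table to the right of the ledge; leave alone. Origin: centre of its underside
Mind the look-alikes: they are no part of the job. Leave any purple look-alike of the holed_plate alone.

How it is judged:
At the end, for the whole second after the job is handed in: the holed plate's leading end is 22 to 44 mm past the ledge's open end, the plate lies flat on the board (within 3 mm in height and 3 degrees), along its lane within 7 degrees, at rest; the plain plate is within 10 mm and jar and cup within 20 mm of where they stood (x of plate_end in the frame of ledge_lip between 0.022 and 0.044 m and z of plate_end in the frame of ledge_lip between -0.002 and 0.003 m and angle between holed_plate's own z axis and vertical below 0.05 rad and angle between the x axis of holed_plate and the x axis of ledge, either way round below 0.12 rad and linear speed of holed_plate below 0.01 m/s and distance of plain_plate from where it was at the start of the episode below 0.01 m and distance of each of glass_jar, bamboo_cup from where it was at the start of the episode below 0.02 m); the robot touches nothing.
It fails at once if the holed plate is lifted off the ledge (8 mm or more) (z of holed_plate in the frame of ledge_lip above 0.008 m).
It fails at once if the holed plate tips or falls (angle between holed_plate's own z axis and vertical above 0.15 rad or z of holed_plate in the frame of ledge_lip below -0.01 m).
It fails at once if the plain plate is moved 10 mm or more (distance of plain_plate from where it was at the start of the episode above 0.01 m).
It fails at once if the jar or cup is moved 20 mm or more (distance of any of glass_jar, bamboo_cup from where it was at the start of the episode above 0.02 m).
It also fails if it takes over 35 s, if anything falls off the work surface, if the arm or the gripper's body presses on something with over 40 N, if the wrist force passes 120 N, or if a joint passes its speed limit or range.

## Working session

There is one attempt and no reset: what is moved stays moved. The work goes in short steps, Python scripts to look and compute and a tool call to move; the robot and the scene stay as the last step left them, time stands still between calls to the robot, and variables do not carry over. Pictures are saved under pics/ and viewed, at most 10 in all, crops included, and the job is handed in when it is done.

Besides the shell and the picture viewer there is one more tool, called after "Call:" as a command line: name --argument value ..., lists and objects as JSON in quotes. apply_moves: Moves the arm, as the interface text tells. Its arguments: {"type":"object","properties":{"moves":{"type":"array","items":{"type":"array","items":{"type":"array","items":{"type":"number"}}}}},"required":["moves"]}

```bash
mkdir -p pics
python3 - <<'E'
from bench import telemetry, snapshot, robot
import cv2
for n in ("top","scene"):
    s=snapshot(n); cv2.imwrite(f"pics/{n}0.png",s["image"][:,:,::-1]); print(n,s["fovy"],s["cx"],s["cy"],s["D"],s["R"],s["t"])
o=telemetry.get_obs(); print(o["tool_pos"],o["ee_rot"],o["width"],o["time"],robot.tcp_to_tips)
E
```

```text
top 56.98171622703802 279.6857526487105 206.41059076098017 [0.00736662 0.         0.         0.         0.        ] [[ 0.02901665 -0.99945012 -0.01604663]
 [-0.99062596 -0.02660926 -0.13398565]
 [ 0.13348498  0.01978403 -0.99085335]] [-0.02130082  0.46466323  0.84384877]
scene 48.55815288192876 276.92877255142605 200.09533095571638 [-0.15158272  0.          0.          0.          0.        ] [[ 0.80716437 -0.58994465  0.02123634]
 [-0.40195347 -0.57558888 -0.7121312 ]
 [ 0.43234139  0.56627092 -0.70172514]] [-0.38682503  0.23867334  0.72108707]
[0.22862471 0.50010753 0.40366292] [-3.13967181e+00 -1.92130295e-04  2.71280288e+00] 0.0939657763303415 0.1 0.1992
```

View pics/top0.png

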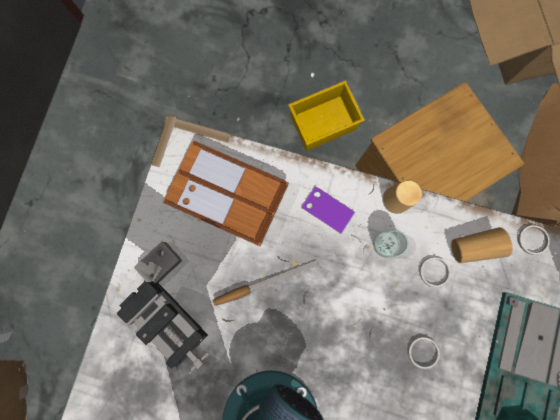

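View pics/scene0.png

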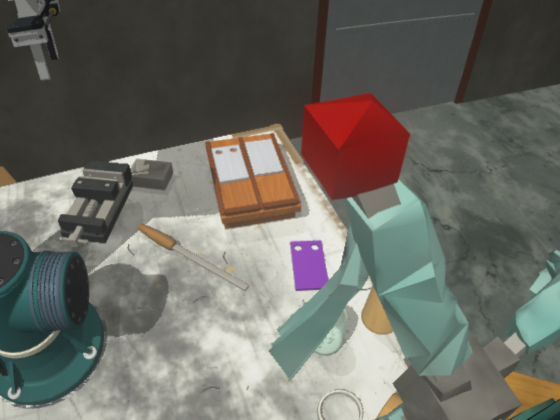

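The top view shows the ledge with corners at about (190,142), (288,180), (260,244) and (164,200), with its open end at the left. There are three plate candidates:
- The silver plate at (205,201), with holes at (192,188) and (183,202). It fits the description: steel, in a lane, two holes.
- The plain silver plate at (217,170).
- The purple look-alike at (328,209), which is off the ledge.

I'll measure these and confirm in a crop.

```bash
cat > h.py <<'E'
import numpy as np, cv2
from bench import snapshot
def cam(n):
    s=snapshot(n); f=210/np.tan(np.radians(s["fovy"])/2)
    s["K"]=np.array([[f,0,s["cx"]],[0,f,s["cy"]],[0,0,1.]]); s["R"]=np.array(s["R"]); s["t"]=np.array(s["t"]); s["D"]=np.array(s["D"],float); return s
def ray(s,px,z):
    p=cv2.undistortPoints(np.array(px,float).reshape(-1,1,2),s["K"],s["D"])[:,0]
    d=np.c_[p,np.ones(len(p))]@s["R"]; c=-s["R"].T@s["t"]
    return c+d*((z-c[2])/d[:,2])[:,None]
def proj(s,X):
    return cv2.projectPoints(np.array(X,float).reshape(-1,1,3),cv2.Rodrigues(s["R"])[0],s["t"],s["K"],s["D"])[0][:,0]
E
cat > m.py <<'E'
from h import *
import sys
def measure(s,roi):
    im=s["image"]; hsv=cv2.cvtColor(im,cv2.COLOR_RGB2HSV); x0,y0,x1,y1=roi
    R=np.zeros(im.shape[:2],np.uint8); R[y0:y1,x0:x1]=1
    w=((hsv[...,0]<18)&(hsv[...,1]>110)&(hsv[...,2]>60)).astype(np.uint8)*R
    w=cv2.morphologyEx(w,cv2.MORPH_OPEN,np.ones((3,3)))
    c=max(cv2.findContours(cv2.morphologyEx(w,cv2.MORPH_CLOSE,np.ones((9,9))),0,2)[0],key=cv2.contourArea)
    hull=np.zeros_like(w); cv2.fillPoly(hull,[cv2.convexHull(c)],1); 
    print("ledge px",cv2.boxPoints(cv2.minAreaRect(c)).round(1).tolist())
    p=((hsv[...,1]<70)&(hsv[...,2]>130)).astype(np.uint8)*cv2.erode(hull,np.ones((3,3)))
    for k in cv2.findContours(p,0,2)[0]:
        if cv2.contourArea(k)<300: continue
        q=ray(s,k[:,0],.056)[:,:2].astype(np.float32)
        r=cv2.minAreaRect(q); print("plate c",np.round(r[0],4),"size",np.round(r[1],4),"ang",r[2], "px",k[:,0].mean(0))
    q=ray(s,cv2.convexHull(c)[:,0],.05)[:,:2].astype(np.float32)
    r=cv2.minAreaRect(q); print("ledge@.05 c",r, cv2.boxPoints(r).round(4).tolist())
if __name__=="__main__":
    s=cam("top"); measure(s,(150,130,300,255))
    cv2.imwrite("pics/crop1.png",cv2.resize(s["image"][130:255,150:300,::-1],None,fx=4.6,fy=4.6,interpolation=cv2.INTER_CUBIC))
    px=[(192,188),(183,202)]; print("holes",ray(s,px,.056))
    print("jar/cup top",ray(s,[(390,241)],.082),ray(s,[(404,192)],.095))
E
python3 m.py
```

```text
ledge px [[162.0, 202.1999969482422], [190.3000030517578, 138.6999969482422], [288.0, 182.10000610351562], [259.70001220703125, 245.60000610351562]]
plate c [0.4688 0.156 ] size [0.1123 0.0619] ang 68.2772445678711 px [206.71304348 201.70434783]
plate c [0.5391 0.1333] size [0.111  0.0614] ang 67.46831512451172 px [216.90434783 170.23478261]
ledge@.05 c ((0.49179816246032715, 0.11342504620552063), (0.23818692564964294, 0.15492673218250275), 67.4424057006836) [[0.37459999322891235, 0.03319999948143959], [0.5175999999046326, -0.02630000002682209], [0.609000027179718, 0.19370000064373016], [0.4659000039100647, 0.2531000077724457]]
holes [[0.49768718 0.18682372 0.056     ]
 [0.46581205 0.20488233 0.056     ]]
jar/cup top [[ 0.39142118 -0.24219504  0.082     ]] [[ 0.49387347 -0.26879362  0.095     ]]
```

View pics/crop1.png

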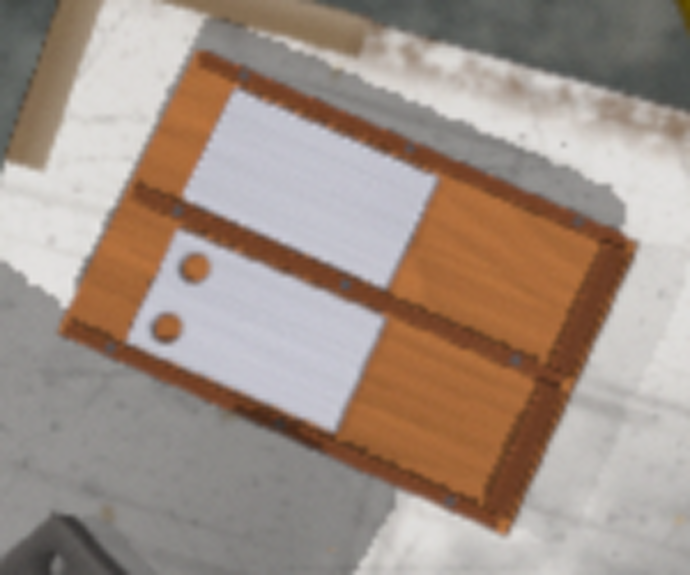

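Confirmed: the holed plate is in the near lane. Its leading end is about 34 mm inside the open end, so it needs a push of about 66 mm. I'll move above the bare board behind it, turn the tool so its x lies along the lane, and nearly close the fingers.

Call:
apply_moves --moves '[[[-0.4,-0.33,0,0.5,0.84],[-1.2,-1.0,0,1.4,0.84],[-2.1,-1.7,0,2.5,0.84],[-3.0,-2.45,0,3.55,0.84],[-3.9,-3.2,0,4.6,0.84],[-4.8,-3.9,0,5.7,0.84],[-5.7,-4.65,0,6.8,0.84],[-6.5,-5.3,0,7.8,0.84],[-7.1,-5.8,0,8.5,0.84],[-7.3,-5.96,0,8.79,0.84]]]'

```text
time: 1.4
tool_pos: [0.4373, 0.0757, 0.4042]
ee_rot: [-3.141, 0.0, 1.174]
wrist_force: [-0.9, 0.2, 0.3]
width: 0.015
finger_force: 0.0
```

Call:
apply_moves --moves '[[[0,0,0,0,0.84],[0,0,0,0,0.84],[0,0,0,0,0.84]]]'

```text
time: 1.78
tool_pos: [0.4363, 0.0785, 0.4048]
ee_rot: [-3.142, -0.0, 1.181]
wrist_force: [0.4, 0.2, 0.8]
width: 0.015
finger_force: 0.0
```

Call:
apply_moves --moves '[[[0,0,0.6,0,0.84],[0,0,1.3,0,0.84],[0,0,2.0,0,0.84],[0,0,2.5,0,0.84],[0,0,2.7,0,0.84],[0,0,2.7,0,0.84],[0,0,2.7,0,0.84],[0,0,2.7,0,0.84]]]'

```text
time: 2.78
tool_pos: [0.4372, 0.0775, 0.271]
ee_rot: [3.139, -0.001, 1.179]
wrist_force: [0.4, 0.2, 0.3]
width: 0.0149
finger_force: 0.0
```

Run:
```python
from h import *
from bench import telemetry
o=telemetry.get_obs(); print(o["tool_pos"],o["wrist_force"])
a=cam("wrist")["image"]; b=cam("top"); 
c=cv2.resize(b["image"][130:255,150:300],(504,420))
s=cam("scene")["image"]
cv2.imwrite("pics/down.png",cv2.resize(np.hstack([a[:, 80:480],cv2.resize(s[120:240,190:310],(420,420))])[:,:,::-1],(780,400)))
```

```text
[0.43715335 0.07750512 0.27096774] [0.44621268 0.19462448 0.29962988]
```

View pics/down.png

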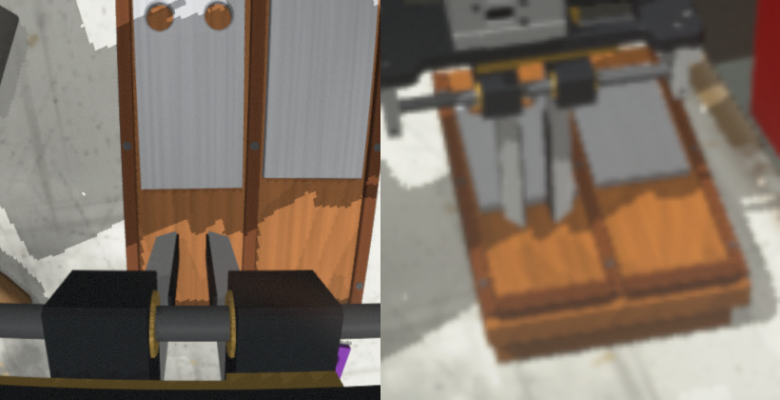

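The wrist view shows the fingers centred in the lane, with tips at about (170,235) and (212,235), on bare board behind the plate's trailing edge at row 188. Next I'll descend gently to feel the board.

Call:
apply_moves --moves '[[[0,0,0.15,0,0.84],[0,0,0.28,0,0.84],[0,0,0.34,0,0.84],[0,0,0.36,0,0.84],[0,0,0.36,0,0.84],[0,0,0.36,0,0.84]]]'

```text
time: 3.68
tool_pos: [0.4368, 0.0775, 0.2519]
ee_rot: [3.141, -0.0, 1.179]
wrist_force: [-0.0, 1.2, -0.5]
width: 0.0148
finger_force: 0.0
```

Call:
apply_moves --moves '[[[0,0,0.02,0,0.84],[0,0,0.02,0,0.84],[0,0,0.02,0,0.84]]]'

```text
time: 4.05
tool_pos: [0.4367, 0.0774, 0.2507]
ee_rot: [3.142, -0.0, 1.179]
wrist_force: [0.1, -0.2, 0.0]
width: 0.0151
finger_force: 0.0
```

Call:
apply_moves --moves '[[[0,0,0.02,0,0.84],[0,0,0.02,0,0.84],[0,0,0.02,0,0.84]]]'

```text
time: 4.42
tool_pos: [0.4367, 0.0774, 0.2496]
ee_rot: [-3.142, -0.0, 1.179]
wrist_force: [-0.1, -1.0, -0.4]
width: 0.0152
finger_force: 0.0
```

Call:
apply_moves --moves '[[[0,0,-0.03,0,0.84],[0.12,0,-0.03,0,0.84],[0.24,0,-0.03,0,0.84],[0.34,0,-0.03,0,0.84],[0.42,0,-0.03,0,0.84],[0.5,0,-0.03,0,0.84],[0.58,0,-0.03,0,0.84],[0.66,0,-0.03,0,0.84],[0.74,0,-0.03,0,0.84],[0.8,0,-0.03,0,0.84]]]'

```text
time: 5.68
tool_pos: [0.4521, 0.1146, 0.2511]
ee_rot: [-3.142, -0.0, 1.179]
wrist_force: [-0.9, -1.9, 0.3]
width: 0.0155
finger_force: 0.9
```

Run:
```python
from h import *
from bench import telemetry
o=telemetry.get_obs(); print(o["tool_pos"],o["wrist_force"])
a=cam("wrist")["image"]; s=cam("scene")["image"]
cv2.imwrite("pics/push1.png",cv2.resize(np.hstack([a[:, 80:480],cv2.resize(s[120:240,190:310],(420,420))])[:,:,::-1],(780,400)))
```

```text
[0.45211057 0.11462223 0.25111472] [-0.85060555 -1.88525069  0.30745803]
```

View pics/push1.png

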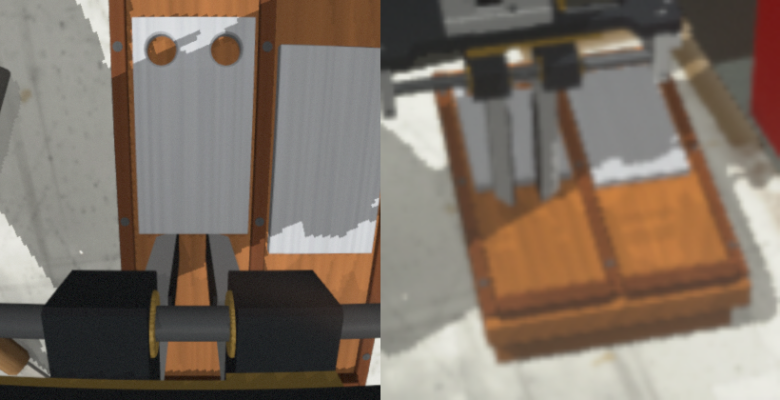

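The push works: the plate is straight, with the fingers against its trailing edge (row 235). I'll push another 42 mm, back off and measure.

Call:
apply_moves --moves '[[[0.08,0,0,0,0.84],[0.16,0,0,0,0.84],[0.24,0,0,0,0.84],[0.32,0,0,0,0.84],[0.4,0,0,0,0.84],[0.48,0,0,0,0.84],[0.56,0,0,0,0.84],[0.64,0,0,0,0.84],[0.72,0,0,0,0.84],[0.8,0,0,0,0.84]]]'

```text
time: 7.02
tool_pos: [0.4674, 0.1516, 0.2512]
ee_rot: [-3.142, -0.0, 1.179]
wrist_force: [-0.2, -0.8, -0.4]
width: 0.0147
finger_force: 0.8
```

Call:
apply_moves --moves '[[[0.03,0,0,0,0.84],[0.03,0,0,0,0.84]]]'

```text
time: 7.28
tool_pos: [0.468, 0.153, 0.2512]
ee_rot: [3.142, -0.001, 1.179]
wrist_force: [0.4, -0.4, -0.1]
width: 0.0153
finger_force: 0.3
```

Run:
```python
from h import *
from bench import telemetry
o=telemetry.get_obs(); print(o["tool_pos"],o["wrist_force"])
s=cam("wrist"); a=s["image"]
cv2.imwrite("pics/push2.png",a[:,:,::-1])
print(s["R"],s["t"])
u=np.array([.3834,.9236]);c=np.array([.4918,.1134]); print((o["tool_pos"][:2]-c)@u)
```

```text
[0.46796601 0.15295097 0.25122107] [ 0.35891373 -0.35131947 -0.07698146]
[[ 9.24024812e-01 -3.82331414e-01 -9.14316142e-04]
 [-3.71028010e-01 -8.97278653e-01  2.39226324e-01]
 [-9.22841349e-02 -2.20711822e-01 -9.70963403e-01]] [-0.37404518  0.32256333  0.31904091]
0.027391326836560526
```

View pics/push2.png

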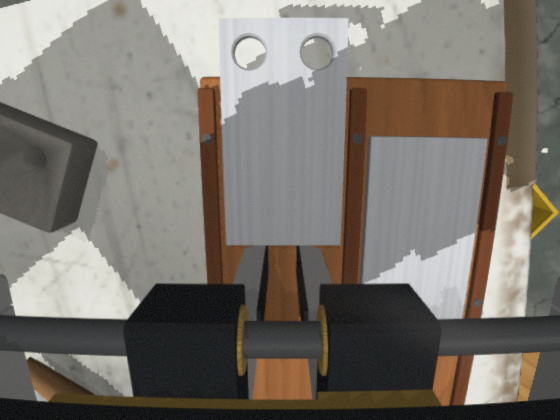

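Plate leading edge is at row 18, trailing edge at row 245, and the board's open end at row ~79. Both holes are past the end. Cast rays to get the overhang.

Run:
```python
from h import *
s=cam("wrist"); u=np.array([.3834,.9236]);c=np.array([.4918,.1134])
f=lambda p,z:((ray(s,p,z)[:,:2]-c)@u).round(4)
print("lead,trail",f([(284,18),(284,245)],.056),"lip",f([(210,78),(375,79),(430,80),(490,81)],.05))
```

```text
lead,trail [0.1469 0.0366] lip [0.121  0.1207 0.1209 0.1214]
```

The overhang is 26 mm, so I'll push 6 mm more, then back off and rise.

Call:
apply_moves --moves '[[[0.06,0,0,0,0.84],[0.12,0,0,0,0.84],[0.12,0,0,0,0.84],[0.12,0,0,0,0.84],[-0.1,0,0,0,0.84],[-0.3,0,0,0,0.84],[-0.3,0,-0.4,0,0.84],[-0.3,0,-1.2,0,0.84],[-0.3,0,-2.0,0,0.84],[-0.3,0,-2.4,0,0.84]]]'

```text
time: 8.62
tool_pos: [0.4621, 0.1383, 0.374]
ee_rot: [3.138, -0.003, 1.178]
wrist_force: [0.3, 0.0, -0.4]
width: 0.0152
finger_force: 0.0
```

Call:
apply_moves --moves '[[[-1,0,-0.3,0,0.84],[-2,0,-0.3,0,0.84],[-3,0,-0.3,0,0.84],[-4,0,-0.3,0,0.84],[-4,0,-0.3,0,0.84],[-4,0,-0.3,0,0.84]]]'

```text
time: 9.38
tool_pos: [0.3855, -0.0459, 0.3862]
ee_rot: [3.141, -0.001, 1.178]
wrist_force: [0.0, 1.3, -0.9]
width: 0.0152
finger_force: 0.0
```

Run:
```python
from h import *
from m import measure
from bench import telemetry
o=telemetry.get_obs(); print(o["tool_pos"],o["wrist_force"],np.abs(o["qvel"]).max())
s=cam("top"); measure(s,(130,130,300,255))
cv2.imwrite("pics/end.png",cv2.resize(s["image"][110:260,130:310,::-1],None,fx=3.9,fy=3.9,interpolation=cv2.INTER_CUBIC))
```

```text
[ 0.3855366  -0.04592593  0.3862195 ] [ 0.00776648  1.31564766 -0.8559962 ] 0.03331900030417572
ledge px [[163.10000610351562, 201.89999389648438], [191.1999969482422, 139.1999969482422], [263.6000061035156, 171.6999969482422], [235.5, 234.39999389648438]]
plate c [0.4882 0.1985] size [0.073 0.062] ang 67.10191345214844 px [186.35106383 192.23404255]
plate c [0.5391 0.1341] size [0.1092 0.0614] ang 66.92902374267578 px [216.4137931  169.85344828]
ledge@.05 c ((0.5034125447273254, 0.14010721445083618), (0.17916813492774963, 0.1541016399860382), 67.65824127197266) [[0.39809998869895935, 0.08649999648332596], [0.5406000018119812, 0.02800000086426735], [0.6086999773979187, 0.19370000064373016], [0.46619999408721924, 0.2522999942302704]]
```

View pics/end.png

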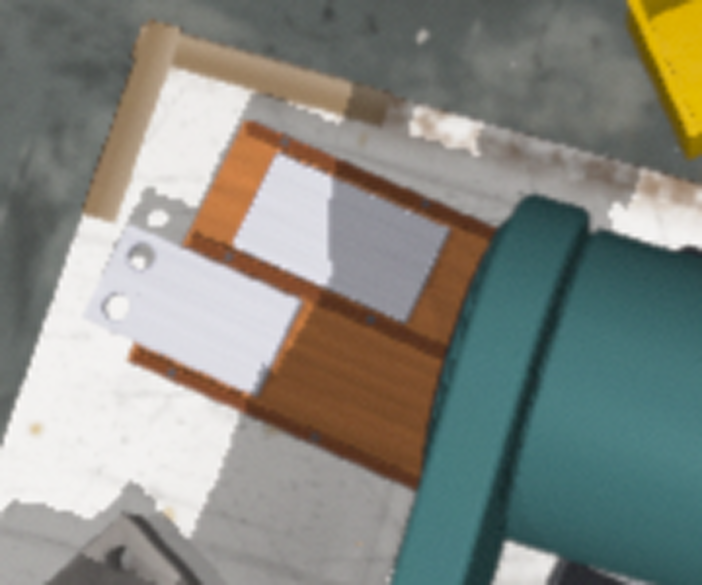

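The plate lies flat and straight with both holes clear, at crop pixels (140,258) and (117,306). The trailing edge at ledge x ≈ 0.041 gives about 31 mm of overhang. The plain plate hasn't moved and the hand is clear.

```bash
python3 -c "
from bench import ticket
print(ticket.close_job())"
```

```text
the job is handed in; nothing more can be done
None
```

I pushed the holed plate until about 31 mm of it sticks out past the ledge's open end, lying flat with both holes clear, took the hand away with the plain plate unmoved, and handed the job in; it returned no verdict.

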